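# Unlock the conveyor drive cover with the big hex key

## Task

Unlock the cover of the doughnut conveyor's drive box for cleaning: take the bigger of the two T-handled hex keys from the white stand, push it fully home in the hex socket of the lock screw (inside the round collar on the drive box), and only then turn it anticlockwise, seen from above, until it stops. Leave the key standing in the screw, fully home, and let go of it. Leave the small key in the stand.

Things in the scene. Friction and masses are not known exactly. Their poses are not given: they have to be found in the camera images.
- big_key_grip (a point): Handle centre of the bigger T-handled hex key, upright in a white stand. Handle: black flat-sided bar 100 (along x) x 18 (y) x 28 high (z up). Below: 16 mm neck, 36 mm flange resting on the stand (its top 29 below this point), steel hex blade 20 across flats, corners along +-x, tip 99 below this point, last 8 tapered. The blade hangs 65 deep in the stand: raise over 70 to clear. 0.3 kg.
- small_key_grip (a point): Handle centre of the smaller key, to be left: black bar 56 x 12 x 28 mm, blade 10 mm across flats. Both keys stand in the same fixed white block, 80 x 200 mm, 70 mm high, in two holes 110 mm apart; either key may be in either hole.
- socket (a point): Centre of the lock screw's hex socket, at its open top, in a collar 64 mm wide on the fixed drive box; collar rim 93 above the table, 2 above this point. z up; x points to a hex corner and turns with the screw. Lead-in 9 deep narrows from 36 to 22 across flats, then straight hex 28 deep; floor 37 below this point. Key home: handle centre 62 above it. Turning play 12 deg either way.
- lock_screw (a joint): Angle of the lock screw, rad: starts between 0 and 0.15 (locked), turns anticlockwise seen from above to a hard stop at 1.0 (unlocked). Stiff (about 0.1 N m), stays where it is left, does not rise or sink. The key may enter any of the six ways round, corners within about 10 degrees. At 0 a socket corner points along the drive box's shorter side (box 174 x 224 mm, 50 mm high).
Things that resemble listed ones, but are neither listed nor needed, are in the scene too. What is shaped like the part that bears big_key_grip but blue or red is not meant.

How it is judged:
By the outcome, as a careful person would: the job done as asked, in the order asked, and still so for the second after the job is handed in, with the robot touching nothing.
It also fails if it takes over 45 s, if anything falls off the work surface, if the arm or the gripper's body presses on something with over 40 N, if the wrist force passes 120 N, or if a joint passes its speed limit or range.

## Robot

A 7-joint arm with a two-finger parallel gripper is mounted at the origin on the work surface. World frame = base frame: x ahead of the robot, y to its left, z up, the work surface at z = 0. Lengths are in m, angles in rad, forces in N, time in s.
With the tool pointing down it reaches from about 0.4 to 0.85 m from the base axis. Payload 4.5 kg.
Tool frame: the origin (TCP) lies midway between the tips of the shut fingers; the grasp point (between the pads) lies 19 mm behind it; y points along the fingers, z is the direction in which the jaws open and shut, and the axes are right-handed (so a half turn about y gives the same grasp; the last joint's range is limited). The gripper opens to 88 mm and grips with 3 to 60 N. Pads are 18 mm wide; open, the fingers measure 123 mm over their backs; the gripper's body (75 mm by 187 mm) begins 45 mm behind the grasp point.
Start: joints at [1.146, 0.689, -0.195, 1.565, 0.157, 0.902, -0.215], TCP at [0.277, -0.56, 0.239] pointing down, gripper open.
Joint ranges: [-3.01, 3.01], [-0.46, 2.08], [-1.47, 1.51], [0.13, 2.56], [-1, 4.14], [0.04, 2.09], [-2.66, 2.66]. Speed limits (rad/s): [2.57, 2.57, 3.14, 3.14, 3.14, 3.14, 3.14].

## Interface

Orientations are given as a unit quaternion [x, y, z, w].
In Python, from plant import r, snapshot, get_calibration, job, boxes_of gives the robot as it stands. The module is installed in compiled form; this text tells all that it offers.
- The arm moves only by the shell command python3 -m handwheel 'ROWS' [OPENING] [FORCE]. ROWS is JSON, a list that holds one entry, the list of rows, each a list of 6 numbers: the shift along the tool's x, y, z as a fraction of full scale, then the turn, a rotation vector about the tool's x, y, z as a fraction of full scale. In form: [[[x, y, z, wx, wy, wz], ...]]. A call has 1 to 12 rows; each row is the pose to reach, as a shift and turn from the pose commanded when the call began, along the tool's axes at that moment, turning the shorter way round; what a row does not reach only later rows make up. Full scale, the value 1, is 100 cm for a shift and 180 degrees for a turn. A row lasts 1/12 s, in which the tool goes at most 41.7 mm and 7.16 degrees, less where a joint would pass 70% of its speed; a pose out of reach is approached as far as the arm can. A call with a number of a shift or a turn outside -1 to 1 is refused whole. A call with a gripper value outside its range is refused whole. OPENING is the opening, from -1 (shut) to 1 (fully open), set as the call begins (- or left out, the last holds). The fingers move at their own pace and stop on an object; FORCE is the grip in N (left out, the last holds). Time passes only in rows, so rows that repeat a pose let the fingers close. It gives the time, the measured TCP pose, the force and the opening at its end, in the units of the state.
- r.get_state(): the state, without advancing time (a new reading comes with each control period).
- snapshot(name): name is "scene" or "top"; returns the picture (384x512x3 uint8, red, green, blue); there is no depth.
- get_calibration(name): a dict with "fx", "fy", "cx", "cy" (pixels), "T" (4x4, takes a point from camera to world coordinates). Camera axes: x right, y down, z forward; pixel columns grow to the right and rows downward; lengths in m; the calibration is good to about 2 mm. A picture is of the moment at which its call begins. get_calibration takes no time and is no camera call.
- job.finish_job(): hands the job in, once; it reports no verdict.
Trained networks look in the newest picture that a camera, given by its name, has taken for a name from the list of things; names that differ only in an ending like _2 or _b are one class to them, and where a whole thing is asked for, a point or a joint stands for the part that bears it (a point fixed in the world has none). Each returns a list of dicts, best first, with "confidence" (0 to 1); they miss things now and then, are a little off and sometimes report something else, mostly with a low value. They report only what shows in the picture. A call takes as long as a camera call. They do not tell look-alikes from the thing itself.
- boxes_of(thing, camera): "bbox" ([left, top, right, bottom] in pixels, round what is visible of it).
The state is a dict: "clock": time; "q": joint angles; "qd": joint speeds; "joint_torque": joint torques, N m; "tool_pos": TCP position; "eef_rot": TCP orientation; "contact_force": force on the tool from outside, world axes, zero at the start; "moment": the same for the moment, N m; "opening": opening from 0.0 (shut) to 1.0 (fully open).
Only numpy, scipy, OpenCV 4.12 (cv2) and the standard library are available. Lean on these libraries where they do the work, as an engineer would, in place of code of your own. Each camera call takes 0.05 s, during which the arm holds its last target. There are 200 camera calls.

## Working session

There is one attempt and no reset: what is moved stays moved. The work goes in short steps, Python scripts to look and compute and a shell command to move; the robot and the scene stay as the last step left them, time stands still between calls to the robot, and variables do not carry over. Pictures are saved under pics/ and viewed, about 8 in all and at most 12, crops included, and the job is handed in when it is done.

```bash
mkdir -p pics; python3 - <<'E'
from plant import r, snapshot, get_calibration, job, boxes_of
import cv2,numpy as np
np.set_printoptions(precision=4,suppress=True)
for c in ("scene","top"):
    im=snapshot(c); cv2.imwrite(f"pics/{c}0.png",im[:,:,::-1])
    k=get_calibration(c); print(c,k["fx"],k["fy"],k["cx"],k["cy"]); print(np.array(k["T"]))
    for t in("big_key_grip","small_key_grip","socket","lock_screw"):
        print(t,[(np.round(b["bbox"],1).tolist(),round(b["confidence"],2)) for b in boxes_of(t,c)])
print(r.get_state())
E
```

```text
scene 461.7116355761296 461.7116355761296 250.0300398460501 194.1254887486531
[[-0.8766  0.3025 -0.3743  0.8193]
 [ 0.4811  0.5313 -0.6973  0.8881]
 [-0.0121 -0.7913 -0.6112  0.7348]
 [ 0.      0.      0.      1.    ]]
big_key_grip [([348.3, 207.2, 376.0, 264.4], 0.86), ([265.7, 213.3, 309.4, 245.1], 0.78), ([198.4, 238.9, 242.7, 289.8], 0.66)]
small_key_grip [([240.5, 193.0, 266.0, 220.6], 0.9)]
socket []
lock_screw [([158.3, 151.9, 175.8, 154.3], 0.62)]
top 459.34001331016685 459.34001331016685 253.56549741380357 193.46305772371232
[[ 0.0448 -0.9763  0.2116  0.2196]
 [-0.999  -0.0446  0.0058  0.1539]
 [ 0.0038 -0.2117 -0.9773  1.161 ]
 [ 0.      0.      0.      1.    ]]
big_key_grip [([194.4, 120.4, 207.8, 163.6], 0.97), ([148.2, 240.7, 170.9, 284.6], 0.89), ([117.5, 162.6, 159.8, 181.2], 0.68), ([186.8, 185.5, 203.2, 226.5], 0.57)]
small_key_grip [([231.0, 182.4, 250.4, 207.3], 0.68)]
socket [([363.8, 158.4, 382.6, 175.3], 0.52), ([233.5, 183.6, 250.5, 205.6], 0.31)]
lock_screw [([361.3, 156.7, 379.7, 177.1], 0.68)]
{'clock': 0.5, 'q': array([ 1.1458,  0.6892, -0.1946,  1.5654,  0.1573,  0.9025, -0.2151]), 'qd': array([-0.0006, -0.0005, -0.0004, -0.0003, -0.0006,  0.0021,  0.0006]), 'joint_torque': array([  0.0005, -52.7095,  -1.2657, -15.3606,  -0.0519,   0.0003,
         0.    ]), 'tool_pos': array([ 0.2768, -0.5603,  0.2387]), 'eef_rot': array([-0.1608,  0.6886, -0.6886,  0.1608]), 'contact_force': array([-0.2793, -0.0354,  0.9028]), 'moment': array([-0.0488, -0.0019, -0.0626]), 'opening': 1.0019868783596058}
```

```bash
python3 - <<'E'
import cv2
cv2.imwrite("pics/top0b.png",cv2.resize(cv2.imread("pics/top0.png")[90:310,90:420],None,fx=2.4,fy=2.4,interpolation=cv2.INTER_CUBIC))
E
```

```text
(no output)
```

View pics/top0b.png

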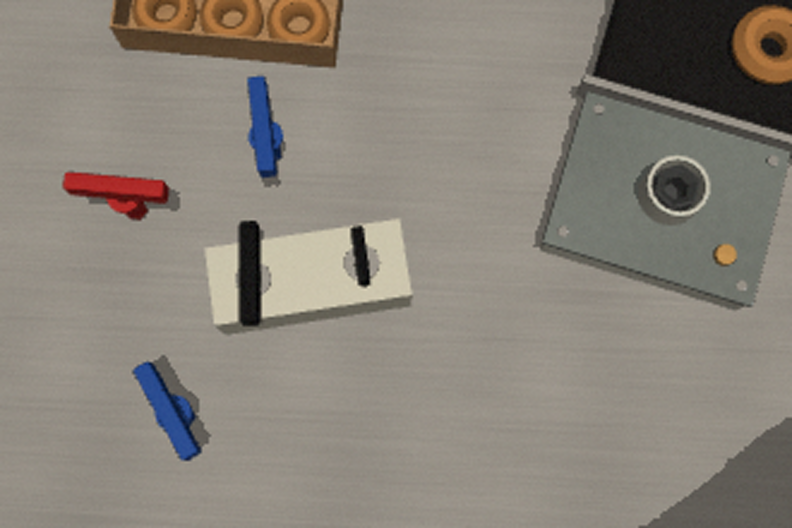

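View pics/scene0.png

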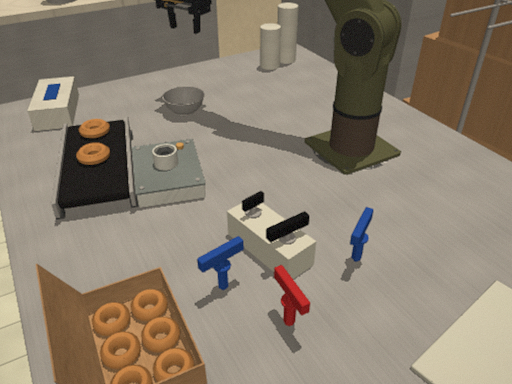

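The top view shows the black big key in the left hole of the stand at about px (194,204) and the small key at (240,194). The collar is at about (372,167) on the drive box, and the look-alikes are blue and red. In the scene view the big key is at about (288,227).

```bash
cat > h.py <<'E'
from plant import r, snapshot, get_calibration, job, boxes_of
import cv2,numpy as np
from scipy.spatial.transform import Rotation as R
np.set_printoptions(precision=4,suppress=True)
def onplane(c,uv,z):
    k=get_calibration(c);T=np.array(k["T"]);uv=np.atleast_2d(uv)
    d=np.c_[(uv[:,0]-k["cx"])/k["fx"],(uv[:,1]-k["cy"])/k["fy"],np.ones(len(uv))]@T[:3,:3].T
    return T[:3,3]+d*((z-T[2,3])/d[:,2])[:,None]
def proj(c,P):
    k=get_calibration(c);T=np.array(k["T"]);p=(np.atleast_2d(P)-T[:3,3])@T[:3,:3]
    return np.c_[p[:,0]/p[:,2]*k["fx"]+k["cx"],p[:,1]/p[:,2]*k["fy"]+k["cy"]]
def black(im,box,thr=60):
    l,t,rr,b=[int(v) for v in box];m=np.zeros(im.shape[:2],np.uint8)
    m[t:b,l:rr]=(im[t:b,l:rr].max(2)<thr)*255
    n,lab,st,ce=cv2.connectedComponentsWithStats(m);i=1+np.argmax(st[1:,4]);ys,xs=np.nonzero(lab==i)
    return np.c_[xs,ys].astype(float),st[i]
def state(): 
    s=r.get_state();print(s["clock"],s["tool_pos"],s["q"],"f",s["contact_force"],"m",s["moment"],s["opening"]);print(R.from_quat(s["eef_rot"]).as_matrix());return s
def delta(target,Rt):
    "shift (m fraction) and rotvec/pi in present tool axes"
    s=r.get_state();R0=R.from_quat(s["eef_rot"]);print("shift",R0.inv().apply(np.array(target)-s["tool_pos"]),"turn",(R0.inv()*R.from_matrix(Rt)).as_rotvec()/np.pi)
def down(yaw):
    "tool y down, jaw axis z at yaw in world"
    z=np.array([np.cos(yaw),np.sin(yaw),0]);y=np.array([0,0,-1.]);return np.c_[np.cross(y,z),y,z]
E
python3 - <<'E'
from h import *
im=cv2.imread("pics/top0.png");sc=cv2.imread("pics/scene0.png")
for nm,bt,bs in(("big",(184,178,208,232),(260,206,314,250)),("small",(230,178,252,214),(238,190,270,216))):
    p,st=black(im,bt);P=onplane("top",p,0.118);c=(P.max(0)+P.min(0))/2
    rc=cv2.minAreaRect((P[:,:2]*1000).astype(np.float32));print(nm,st,"mean",P.mean(0),rc)
    q,st2=black(sc,bs);print("scene",st2,q.mean(0),"proj of top est",proj("scene",[[*P.mean(0)[:2],.104]]))
    # triangulate centroids
g=im[145:190,345:400];w=((g.min(2)>170)*255).astype(np.uint8)
n,lab,st,ce=cv2.connectedComponentsWithStats(w);i=1+np.argmax(st[1:,4])
ys,xs=np.nonzero(lab==i);hull=cv2.convexHull(np.c_[xs,ys].astype(np.float32))
P=onplane("top",hull[:,0]+[345,145],0.093);print("collar",st[i],cv2.minEnclosingCircle((P[:,:2]*1000).astype(np.float32)),cv2.fitEllipse((P[:,:2]*1000).astype(np.float32)))
s=np.array([(600,108),(772,160),(741,286),(565,231)])/2.4+90
S=onplane("top",s,.05);print("box centre",S.mean(0));
for a,b in((0,1),(3,2),(0,3),(1,2)):
    d=S[b]-S[a];print(np.hypot(*d[:2]),np.degrees(np.arctan2(d[1],d[0])))
st_=np.array([(206,248),(400,219),(412,296),(215,326)])/2.4+90;Q=onplane("top",st_,.07);print("stand",Q,Q.mean(0))
# fine crops
a=cv2.resize(im[150:185,352:394],None,fx=9,fy=9,interpolation=cv2.INTER_CUBIC)
b=cv2.resize(sc[140:172,145:187],None,fx=9,fy=9,interpolation=cv2.INTER_CUBIC)
cv2.imwrite("pics/sock.png",np.hstack([cv2.convertScaleAbs(a,alpha=1.6)[:288],cv2.convertScaleAbs(b,alpha=1.6)[:288]]))
E
```

```text
big [190 182   9  44 357] mean [0.4151 0.2973 0.118 ] ((415.9513854980469, 296.5360107421875), (101.64378356933594, 18.476457595825195), 4.2435503005981445)
scene [267 212  42  30 598] [287.2609 226.2726] proj of top est [[287.8527 224.8067]]
small [237 185   7  24 114] mean [0.4367 0.1911 0.118 ] ((437.00274658203125, 190.80690002441406), (55.78079605102539, 11.762761116027832), 9.188803672790527)
scene [242 192  22  19 239] [252.6067 200.8912] proj of top est [[253.5205 200.1242]]
collar [15 11 21 24 43] ((528.7722778320312, -122.63773345947266), 30.06839942932129) ((528.2996826171875, -121.97048950195312), (56.67603302001953, 59.77585220336914), 132.84585571289062)
box centre [ 0.5298 -0.1253  0.05  ]
0.18752884927698515 -105.20880187083445
0.18765181565296632 -105.34377535395072
0.14034725754249097 165.32351916449298
0.14079048270830558 165.37167587538704
stand [[0.4475 0.3489 0.07  ]
 [0.4867 0.1541 0.07  ]
 [0.4078 0.1386 0.07  ]
 [0.3686 0.3336 0.07  ]] [0.4277 0.2438 0.07  ]
```

View pics/sock.png

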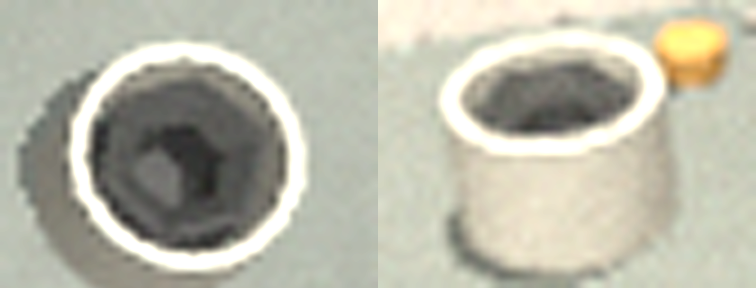

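```bash
python3 - <<'E'
from h import *
s=state();M=R.from_quat(s["eef_rot"]).as_matrix();print("jaw yaw",np.degrees(np.arctan2(M[1,2],M[0,2])))
print("collar top",onplane("top",[[372.4,166.8]],.093),"scene",onplane("scene",[[163.9,149.7]],.093), "proj",proj("scene",onplane("top",[[372.4,166.8]],.093)))
for y in(94,-86): 
    print(y);delta([.52,-.13,.29],down(np.radians(y)));delta([.4155,.297,.22],down(np.radians(y)))
E
```

```text
0.5 [ 0.2768 -0.5603  0.2387] [ 1.1458  0.6892 -0.1946  1.5654  0.1573  0.9025 -0.2151] f [-0.2793 -0.0354  0.9028] m [-0.0488 -0.0019 -0.0626] 1.0019868783596058
[[-0.8966 -0.      0.4429]
 [-0.4429  0.     -0.8966]
 [-0.     -1.     -0.    ]]
jaw yaw -63.710710427102796
collar top [[ 0.5296 -0.1232  0.093 ]] scene [[ 0.5303 -0.1215  0.093 ]] proj [[163.9334 149.3357]]
94
shift [-0.4086 -0.0513 -0.2781] turn [-0.     -0.8762 -0.    ]
shift [-0.5041  0.0187 -0.7072] turn [-0.     -0.8762 -0.    ]
-86
shift [-0.4086 -0.0513 -0.2781] turn [ 0.      0.1238 -0.    ]
shift [-0.5041  0.0187 -0.7072] turn [ 0.      0.1238 -0.    ]
```

Socket about (0.530,-0.122); both cameras agree to 2 mm. Moving.

```bash
python3 -m handwheel '[[[-0.41,-0.05,-0.28,0,0.06,0],[-0.41,-0.05,-0.28,0,0.124,0],[-0.41,-0.05,-0.28,0,0.124,0],[-0.41,-0.05,-0.28,0,0.124,0],[-0.41,-0.05,-0.28,0,0.124,0],[-0.41,-0.05,-0.28,0,0.124,0],[-0.41,-0.05,-0.28,0,0.124,0],[-0.41,-0.05,-0.28,0,0.124,0],[-0.41,-0.05,-0.28,0,0.124,0],[-0.41,-0.05,-0.28,0,0.124,0],[-0.41,-0.05,-0.28,0,0.124,0],[-0.41,-0.05,-0.28,0,0.124,0]]]' 1 ; python3 - <<'E'
from h import *
state();delta([.4155,.297,.18],down(np.radians(-86)))
E
```

```text
clock: 1.5
tool_pos: [0.5213, -0.1255, 0.2892]
eef_rot: [0.024, -0.707, 0.707, -0.025]
contact_force: [1.1, -0.5, -1.0]
opening: 1.002
1.5 [ 0.5213 -0.1255  0.2892] [ 0.1866  0.5048 -0.0572  1.7741  0.0363  0.8631 -1.3882] f [ 1.1261 -0.5365 -1.0329] m [ 0.0267 -0.0102 -0.0473] 1.0022193650646303
[[-0.9976  0.0007  0.0697]
 [-0.0697 -0.     -0.9976]
 [-0.0007 -1.      0.0001]]
shift [ 0.0761  0.1091 -0.4289] turn [-0.     -0.     -0.0002]
```

```bash
python3 -m handwheel '[[[0.076,0.109,-0.429,0,0,0],[0.076,0.109,-0.429,0,0,0],[0.076,0.109,-0.429,0,0,0],[0.076,0.109,-0.429,0,0,0],[0.076,0.109,-0.429,0,0,0],[0.076,0.109,-0.429,0,0,0],[0.076,0.109,-0.429,0,0,0],[0.076,0.109,-0.429,0,0,0],[0.076,0.109,-0.429,0,0,0],[0.076,0.109,-0.429,0,0,0],[0.076,0.109,-0.429,0,0,0],[0.076,0.109,-0.429,0,0,0]]]' 1 ; python3 - <<'E'
from h import *
state();delta([.4155,.297,.085],down(np.radians(-86)))
im=snapshot("top")[:,:,::-1];sc=snapshot("scene")[:,:,::-1]
cv2.imwrite("pics/a1.png",np.hstack([cv2.resize(im[150:250,150:270],None,fx=3.3,fy=3.3),cv2.resize(sc[150:250,220:340],None,fx=3.3,fy=3.3)]))
E
```

```text
clock: 2.5
tool_pos: [0.4115, 0.3036, 0.1785]
eef_rot: [-0.029, 0.708, -0.705, 0.028]
contact_force: [0.9, 0.1, 1.1]
opening: 1.0
2.5 [0.4115 0.3036 0.1785] [-0.719   0.6326 -0.0056  1.9742 -0.0036  0.5329 -2.2099] f [0.9314 0.079  1.0748] m [ 0.031   0.041  -0.0106] 1.0004645689402487
[[-0.9967 -0.002   0.0812]
 [-0.0812  0.0051 -0.9967]
 [ 0.0015 -1.     -0.0052]]
shift [-0.0036  0.0934  0.0074] turn [0.0017 0.0037 0.0005]
```

View pics/a1.png

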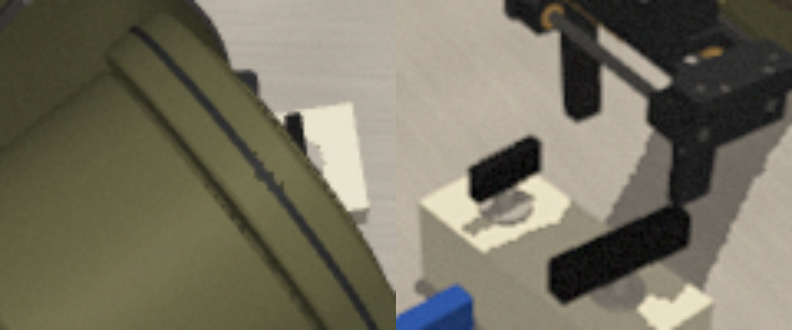

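The fingers straddle the handle; scene crop shows finger tips at (580,110) and (690,195), with the handle centre at (620,255). Letting the arm settle before descending.

```bash
python3 -m handwheel '[[[0,0,0,0,0,0],[0,0,0,0,0,0],[0,0,0,0,0,0],[0,0,0,0,0,0]]]' ; python3 - <<'E'
from h import *
delta([.4155,.297,.085],down(np.radians(-86)))
E
```

```text
clock: 2.93
tool_pos: [0.4156, 0.2938, 0.18]
eef_rot: [0.023, -0.707, 0.707, -0.024]
contact_force: [-0.4, 0.2, -0.4]
opening: 1.0
shift [-0.      0.095  -0.0032] turn [-0.0001 -0.0009 -0.0002]
```

```bash
python3 -m handwheel '[[[0,0.02,-0.003,0,0,0],[0,0.04,-0.003,0,0,0],[0,0.06,-0.003,0,0,0],[0,0.08,-0.003,0,0,0],[0,0.095,-0.003,0,0,0],[0,0.095,-0.003,0,0,0],[0,0.095,-0.003,0,0,0],[0,0.095,-0.003,0,0,0]]]' 1 && python3 -m handwheel '[[[0,0,0,0,0,0],[0,0,0,0,0,0],[0,0,0,0,0,0],[0,0,0,0,0,0],[0,0,0,0,0,0],[0,0,0,0,0,0],[0,0,0,0,0,0],[0,0,0,0,0,0],[0,0,0,0,0,0],[0,0,0,0,0,0]]]' -1 40
```

```text
clock: 3.6
tool_pos: [0.4154, 0.2979, 0.0855]
eef_rot: [-0.024, 0.707, -0.706, 0.025]
contact_force: [0.0, 0.6, 0.2]
opening: 1.001
clock: 4.43
tool_pos: [0.4147, 0.2979, 0.0846]
eef_rot: [0.025, -0.707, 0.707, -0.024]
contact_force: [-0.2, 0.6, -1.4]
opening: 0.265
```

```bash
python3 -m handwheel '[[[0,0,0,0,0,0],[0,0,0,0,0,0],[0,0,0,0,0,0],[0,0,0,0,0,0]]]' -1 40; python3 - <<'E'
from h import *
state()
sc=snapshot("scene")[:,:,::-1]
cv2.imwrite("pics/a2.png",cv2.resize(sc[130:260,210:350],None,fx=4,fy=4))
E
```

```text
clock: 4.77
tool_pos: [0.4148, 0.2986, 0.0847]
eef_rot: [-0.024, 0.707, -0.706, 0.025]
contact_force: [-0.3, 2.3, -0.1]
opening: 0.197
4.7667 [0.4148 0.2986 0.0847] [-0.7131  0.8001 -0.0012  2.0335  0.0019  0.3071 -2.2169] f [-0.2672  2.32   -0.1312] m [0.4506 0.0081 0.0358] 0.19726611090881196
[[-0.9976  0.0005  0.0695]
 [-0.0695  0.0009 -0.9976]
 [-0.0006 -1.     -0.0008]]
```

View pics/a2.png

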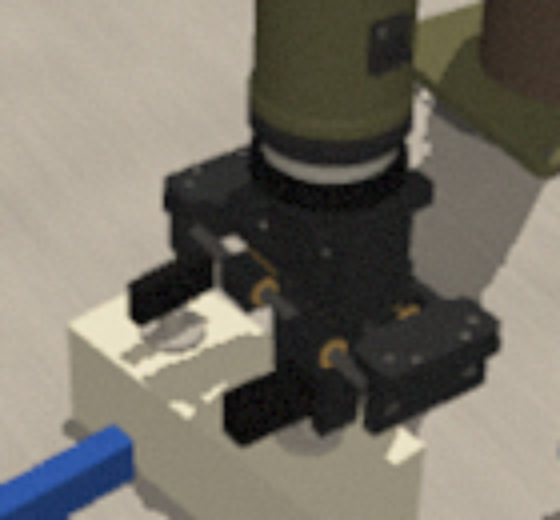

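Key gripped (opening 0.197 ≈ 17 mm). The picture shows the handle between the pads. Lifting.

```bash
python3 -m handwheel '[[[0,-0.015,0,0,0,0],[0,-0.035,0,0,0,0],[0,-0.055,0,0,0,0],[0,-0.075,0,0,0,0],[0,-0.1,0,0,0,0],[0,-0.125,0,0,0,0],[0,-0.15,0,0,0,0],[0,-0.16,0,0,0,0],[0,-0.16,0,0,0,0],[0,-0.16,0,0,0,0]]]' -1 55; python3 - <<'E'
from h import *
state();delta([.530,-.122,.245],down(np.radians(-100.5)))
E
```

```text
clock: 5.65
tool_pos: [0.4142, 0.2971, 0.2443]
eef_rot: [0.025, -0.706, 0.707, -0.024]
contact_force: [-0.3, -0.1, -4.3]
opening: 0.196
5.65 [0.4142 0.2971 0.2443] [-0.7175  0.53    0.0072  1.9074 -0.0051  0.7056 -2.2095] f [-0.3475 -0.108  -4.2661] m [0.0424 0.0008 0.0068] 0.19634986842320523
[[-0.9976 -0.0008  0.0687]
 [-0.0687 -0.0012 -0.9976]
 [ 0.0009 -1.      0.0011]]
shift [-0.0867 -0.0003  0.4261] turn [-0.0004  0.0802  0.0002]
```

```bash
python3 -m handwheel '[[[-0.005,0,0.025,0,0.01,0],[-0.013,0,0.06,0,0.02,0],[-0.02,0,0.1,0,0.03,0],[-0.028,0,0.14,0,0.04,0],[-0.037,0,0.18,0,0.05,0],[-0.045,0,0.22,0,0.06,0],[-0.053,0,0.26,0,0.07,0],[-0.061,0,0.3,0,0.08,0],[-0.069,0,0.34,0,0.08,0],[-0.077,0,0.38,0,0.08,0],[-0.083,0,0.41,0,0.08,0],[-0.087,0,0.426,0,0.08,0]]]' && python3 -m handwheel '[[[0,0,0,0,0,0],[0,0,0,0,0,0],[0,0,0,0,0,0],[0,0,0,0,0,0]]]'; python3 - <<'E'
from h import *
state();delta([.530,-.122,.180],down(np.radians(-100.5)))
im=snapshot("top")[:,:,::-1];sc=snapshot("scene")[:,:,::-1]
cv2.imwrite("pics/a3.png",np.hstack([cv2.resize(im[110:230,310:430],None,fx=3.3,fy=3.3),cv2.resize(sc[70:190,100:220],None,fx=3.3,fy=3.3)]))
s=r.get_state();print("tip px",proj("scene",[s["tool_pos"]-[0,0,.08]])," socket axis",proj("scene",[[.53,-.122,.165],[.53,-.122,.093]]))
E
```

```text
clock: 6.65
tool_pos: [0.5296, -0.1269, 0.2426]
eef_rot: [-0.065, -0.703, 0.705, 0.068]
contact_force: [-0.4, 0.3, -3.3]
opening: 0.195
clock: 6.98
tool_pos: [0.5302, -0.1191, 0.2438]
eef_rot: [0.063, 0.705, -0.704, -0.064]
contact_force: [-0.2, 0.5, -3.9]
opening: 0.201
6.9833 [ 0.5302 -0.1191  0.2438] [ 0.1199  0.5732  0.0272  1.8122 -0.0229  0.759  -1.5909] f [-0.2337  0.5301 -3.8663] m [ 0.0635  0.0344 -0.0197] 0.20107194644945767
[[-0.9839 -0.0023 -0.1785]
 [ 0.1785  0.0013 -0.9839]
 [ 0.0025 -1.     -0.0009]]
shift [-0.0005  0.0638  0.003 ] turn [0.0003 0.0012 0.0008]
tip px [[160.5108 125.9508]]  socket axis [[160.3497 125.2281]
 [163.9579 149.5773]]
```

View pics/a3.png

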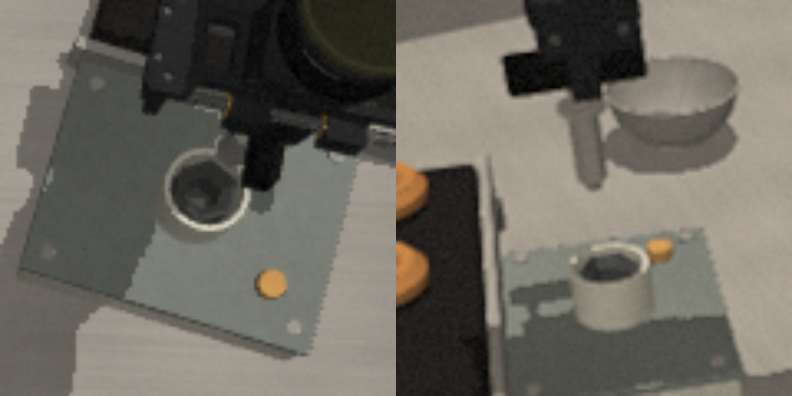

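The blade tip in the scene view is at about (160.9,125.8), against (160.5,126) predicted, so the key sits straight in the grip above the collar. Descending to just above the rim.

```bash
python3 -m handwheel '[[[0,0.02,0,0,0,0],[0,0.04,0,0,0,0],[0,0.055,0,0,0,0],[0,0.064,0,0,0,0],[0,0.064,0,0,0,0],[0,0.064,0,0,0,0],[0,0.064,0,0,0,0],[0,0.064,0,0,0,0]]]'; python3 - <<'E'
from h import *
state();delta([.530,-.1225,.160],down(np.radians(-100.5)))
E
```

```text
clock: 7.75
tool_pos: [0.5318, -0.1211, 0.1818]
eef_rot: [-0.065, -0.704, 0.704, 0.063]
contact_force: [0.6, -0.3, -3.6]
opening: 0.199
7.75 [ 0.5318 -0.1211  0.1818] [ 0.1262  0.6626  0.0216  1.8744 -0.0232  0.6026 -1.5905] f [ 0.5803 -0.3248 -3.5631] m [ 0.0589  0.0307 -0.049 ] 0.19850176419420287
[[-0.9835  0.0022 -0.1809]
 [ 0.1809 -0.0005 -0.9835]
 [-0.0023 -1.      0.    ]]
shift [0.0015 0.0218 0.0017] turn [-0.      0.0004 -0.0007]
```

```bash
python3 -m handwheel '[[[0.001,0.008,0.001,0,0,0],[0.001,0.013,0.001,0,0,0],[0.001,0.018,0.001,0,0,0],[0.001,0.022,0.001,0,0,0],[0.001,0.026,0.001,0,0,0],[0.001,0.026,0.001,0,0,0],[0.001,0.026,0.001,0,0,0]]]'; python3 - <<'E'
from h import *
state()
E
```

```text
clock: 8.33
tool_pos: [0.5289, -0.1221, 0.1542]
eef_rot: [-0.064, -0.704, 0.704, 0.065]
contact_force: [-1.2, -1.9, -2.6]
opening: 0.197
8.3333 [ 0.5289 -0.1221  0.1542] [ 0.1303  0.7046  0.0187  1.8998 -0.0227  0.5395 -1.5892] f [-1.233  -1.9158 -2.5843] m [-0.1152  0.484  -0.0106] 0.19671109474020154
[[-0.9834 -0.0021 -0.1815]
 [ 0.1815 -0.0001 -0.9834]
 [ 0.002  -1.      0.0005]]
```

The tip is already inside the straight hex with little force. Pushing home.

```bash
python3 -m handwheel '[[[0,0.005,0,0,0,0],[0,0.01,0,0,0,0],[0,0.014,0,0,0,0],[0,0.018,0,0,0,0],[0,0.02,0,0,0,0],[0,0.021,0,0,0,0],[0,0.021,0,0,0,0],[0,0.021,0,0,0,0]]]'; python3 - <<'E'
from h import *
state()
E
```

```text
clock: 9.0
tool_pos: [0.5288, -0.1221, 0.1337]
eef_rot: [-0.064, -0.704, 0.704, 0.065]
contact_force: [-5.5, -1.1, 1.7]
opening: 0.198
9.0 [ 0.5288 -0.1221  0.1337] [ 0.1317  0.738   0.0166  1.9139 -0.0226  0.4918 -1.5893] f [-5.5343 -1.0829  1.6596] m [-0.4395  1.4093 -0.0481] 0.19796473903985098
[[-0.9834 -0.0019 -0.1815]
 [ 0.1815 -0.0002 -0.9834]
 [ 0.0019 -1.      0.0006]]
```

```bash
python3 -m handwheel '[[[0.001,0.001,0,0,0,0],[0.0015,0.002,0,0,0,0],[0.0015,0.002,0,0,0,0],[0.0015,0.002,0,0,0,0],[0.0015,0.002,0,0,0,0]]]'; python3 - <<'E'
from h import *
state()
E
```

```text
clock: 9.42
tool_pos: [0.5288, -0.1221, 0.1335]
eef_rot: [-0.065, -0.704, 0.704, 0.064]
contact_force: [-6.6, -1.5, 15.0]
opening: 0.198
9.4167 [ 0.5288 -0.1221  0.1335] [ 0.1317  0.7372  0.0166  1.9177 -0.0227  0.4849 -1.5895] f [-6.6213 -1.52   15.0402] m [-0.3297  1.6372 -0.0186] 0.19806438719240066
[[-0.9833  0.002  -0.1817]
 [ 0.1817 -0.0009 -0.9833]
 [-0.0021 -1.      0.0005]]
```

The key is home: it stops at z 0.1335 (0.134 expected) and the push rises to 15 N. Turning anticlockwise (tool -y).

```bash
python3 -m handwheel '[[[0.001,0,0,0,-0.02,0],[0.001,0,0,0,-0.045,0],[0.001,0,0,0,-0.07,0],[0.001,0,0,0,-0.095,0],[0.001,0,0,0,-0.12,0],[0.001,0,0,0,-0.145,0],[0.001,0,0,0,-0.17,0],[0.001,0,0,0,-0.195,0],[0.001,0,0,0,-0.22,0],[0.001,0,0,0,-0.22,0],[0.001,0,0,0,-0.22,0]]]'; python3 - <<'E'
from h import *
s=state();M=R.from_quat(s["eef_rot"]).as_matrix();print("jaw yaw",np.degrees(np.arctan2(M[1,2],M[0,2])))
E
```

```text
clock: 10.33
tool_pos: [0.5287, -0.1237, 0.1335]
eef_rot: [0.176, -0.683, 0.686, -0.178]
contact_force: [-4.1, -4.6, 11.8]
opening: 0.199
10.3333 [ 0.5287 -0.1237  0.1335] [ 0.2418  0.7378 -0.1634  1.9134  0.2334  0.5047 -1.1481] f [-4.1216 -4.5696 11.7907] m [-1.1293  1.1879 -0.0357] 0.19910433787970397
[[-0.8742  0.0036  0.4855]
 [-0.4855 -0.0029 -0.8742]
 [-0.0018 -1.      0.0043]]
jaw yaw -60.95457904624117
```

```bash
python3 -m handwheel '[[[0,0,0,0,-0.02,0],[0,0,0,0,-0.04,0],[0,0,0,0,-0.06,0],[0,0,0,0,-0.08,0],[0,0,0,0,-0.09,0],[0,0,0,0,-0.1,0],[0,0,0,0,-0.1,0],[0,0,0,0,-0.1,0]]]'; python3 - <<'E'
from h import *
s=state();M=R.from_quat(s["eef_rot"]).as_matrix();print("jaw yaw",np.degrees(np.arctan2(M[1,2],M[0,2])))
E
```

```text
clock: 11.0
tool_pos: [0.5293, -0.1243, 0.1336]
eef_rot: [0.281, -0.647, 0.65, -0.283]
contact_force: [-3.6, -6.0, 11.4]
opening: 0.193
11.0 [ 0.5293 -0.1243  0.1336] [ 0.2925  0.743  -0.247   1.9096  0.3433  0.5248 -0.9409] f [-3.5869 -5.9711 11.4262] m [-1.5145  0.9019 -0.0653] 0.19297942629741993
[[-0.6821  0.0047  0.7313]
 [-0.7313 -0.0038 -0.6821]
 [-0.0004 -1.      0.006 ]]
jaw yaw -43.00576997426738
```

Now at -43°; stop expected around -38 to -35. Finer steps.

```bash
for i in 1 ; do python3 -m handwheel '[[[0,0,0,0,-0.01,0],[0,0,0,0,-0.02,0],[0,0,0,0,-0.03,0],[0,0,0,0,-0.04,0],[0,0,0,0,-0.04,0],[0,0,0,0,-0.04,0]]]'; done; python3 - <<'E'
from h import *
s=state();M=R.from_quat(s["eef_rot"]).as_matrix();print("jaw yaw",np.degrees(np.arctan2(M[1,2],M[0,2])))
E
```

```text
clock: 11.5
tool_pos: [0.5293, -0.1247, 0.1336]
eef_rot: [0.321, -0.627, 0.632, -0.323]
contact_force: [-3.0, -6.1, 9.9]
opening: 0.197
11.5 [ 0.5293 -0.1247  0.1336] [ 0.313   0.7459 -0.2807  1.9083  0.3858  0.5348 -0.8563] f [-3.0385 -6.111   9.8722] m [-1.7507  0.8045 -0.1517] 0.19679063795794433
[[-0.5854  0.0047  0.8107]
 [-0.8107 -0.0044 -0.5854]
 [ 0.0008 -1.      0.0064]]
jaw yaw -35.832401948484474
```

```bash
python3 -m handwheel '[[[0,0,0,0,-0.01,0],[0,0,0,0,-0.02,0],[0,0,0,0,-0.03,0],[0,0,0,0,-0.03,0],[0,0,0,0,-0.03,0]]]'; python3 - <<'E'
from h import *
s=state();M=R.from_quat(s["eef_rot"]).as_matrix();print("jaw yaw",np.degrees(np.arctan2(M[1,2],M[0,2])))
E
```

```text
clock: 11.92
tool_pos: [0.5294, -0.1249, 0.1336]
eef_rot: [0.35, -0.612, 0.616, -0.352]
contact_force: [-3.3, -6.6, 10.6]
opening: 0.199
11.9167 [ 0.5294 -0.1249  0.1336] [ 0.3284  0.7484 -0.3063  1.9073  0.4165  0.5429 -0.7924] f [-3.2525 -6.5802 10.6151] m [-1.7521  0.7446 -0.34  ] 0.19871949925641336
[[-0.5074  0.0048  0.8617]
 [-0.8617 -0.0044 -0.5073]
 [ 0.0014 -1.      0.0064]]
jaw yaw -30.48809665607175
```

```bash
python3 -m handwheel '[[[0,0,0,0,-0.01,0],[0,0,0,0,-0.02,0],[0,0,0,0,-0.03,0],[0,0,0,0,-0.03,0],[0,0,0,0,-0.03,0]]]' -1 60; python3 - <<'E'
from h import *
s=state();M=R.from_quat(s["eef_rot"]).as_matrix();print("jaw yaw",np.degrees(np.arctan2(M[1,2],M[0,2])))
im=snapshot("top")[:,:,::-1];sc=snapshot("scene")[:,:,::-1]
cv2.imwrite("pics/a4.png",np.hstack([cv2.resize(im[110:230,310:430],None,fx=3.3,fy=3.3),cv2.resize(sc[70:190,100:220],None,fx=3.3,fy=3.3)]))
E
```

```text
clock: 12.33
tool_pos: [0.5296, -0.1251, 0.1336]
eef_rot: [0.378, -0.595, 0.599, -0.38]
contact_force: [-3.3, -7.2, 10.1]
opening: 0.196
12.3333 [ 0.5296 -0.1251  0.1336] [ 0.3439  0.7512 -0.3318  1.9061  0.4463  0.5516 -0.7282] f [-3.2713 -7.2021 10.0989] m [-1.7753  0.6612 -0.5958] 0.19599823645286304
[[-0.4256  0.005   0.9049]
 [-0.9049 -0.0045 -0.4256]
 [ 0.0019 -1.      0.0064]]
jaw yaw -25.187705897136137
```

View pics/a4.png

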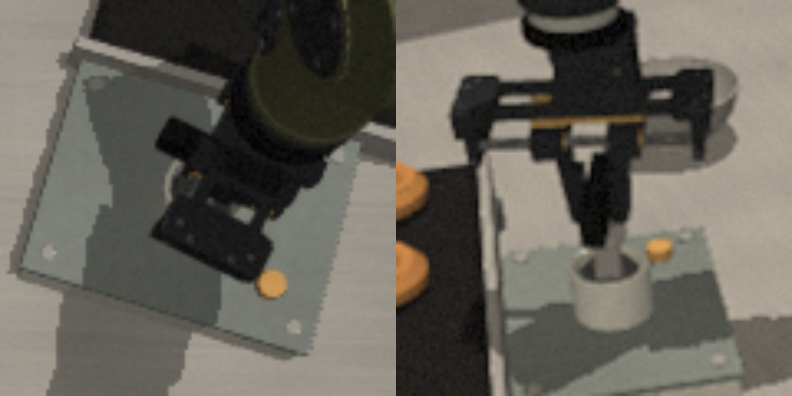

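The scene view shows the key deep in the collar at (605,265) with the handle end-on between the pads. Since about -37° the moment has grown steadily to 0.6 N m, six times the screw's drag, so this is the hard stop, at the angle predicted. I'll unwind a little of the elastic twist, then release.

```bash
python3 -m handwheel '[[[0,0,0,0,0.01,0],[0,0,0,0,0.02,0],[0,0,0,0,0.03,0],[0,0,0,0,0.035,0],[0,0,0,0,0.035,0],[0,0,0,0,0.035,0]]]' -1 20; python3 - <<'E'
from h import *
state()
E
python3 -m handwheel '[[[0,0,0,0,0,0],[0,0,0,0,0,0],[0,0,0,0,0,0],[0,0,0,0,0,0],[0,0,0,0,0,0],[0,0,0,0,0,0],[0,0,0,0,0,0],[0,0,0,0,0,0],[0,0,0,0,0,0],[0,0,0,0,0,0],[0,0,0,0,0,0],[0,0,0,0,0,0]]]' 0.6; python3 - <<'E'
from h import *
state()
E
```

```text
clock: 12.93
tool_pos: [0.5297, -0.1241, 0.1335]
eef_rot: [0.346, -0.614, 0.618, -0.348]
contact_force: [-2.2, -6.5, 9.8]
opening: 0.202
12.9333 [ 0.5297 -0.1241  0.1335] [ 0.3253  0.7482 -0.3028  1.9075  0.4116  0.5408 -0.8027] f [-2.1601 -6.5338  9.8393] m [-1.2989  0.5498  0.0052] 0.20213956369775582
[[-0.5193  0.0055  0.8546]
 [-0.8546 -0.0038 -0.5193]
 [ 0.0004 -1.      0.0066]]
clock: 13.93
tool_pos: [0.5274, -0.1214, 0.1317]
eef_rot: [0.347, -0.616, 0.616, -0.347]
contact_force: [0.2, 0.1, 0.0]
opening: 0.799
13.9333 [ 0.5274 -0.1214  0.1317] [ 0.3245  0.7506 -0.3058  1.9113  0.4104  0.5407 -0.8028] f [0.2404 0.1228 0.0009] m [-0.0327 -0.0566 -0.0165] 0.7986401920946669
[[-0.517   0.0001  0.856 ]
 [-0.856  -0.0001 -0.517 ]
 [ 0.     -1.      0.0001]]
```

Released, with forces at zero. Raising straight up, then to the side for a clear view.

```bash
python3 -m handwheel '[[[0,-0.01,0,0,0,0],[0,-0.03,0,0,0,0],[0,-0.06,0,0,0,0],[0,-0.1,0,0,0,0],[0,-0.13,0,0,0,0],[0,-0.13,0,0,0,0]]]' && python3 -m handwheel '[[[0.02,0,-0.03,0,0,0],[0.04,0,-0.06,0,0,0],[0.06,0,-0.09,0,0,0],[0.08,0,-0.12,0,0,0],[0.1,0,-0.15,0,0,0],[0.11,0,-0.17,0,0,0],[0.12,0,-0.19,0,0,0],[0.12,0,-0.19,0,0,0],[0.12,0,-0.19,0,0,0]]]'; python3 - <<'E'
from h import *
im=snapshot("top")[:,:,::-1];sc=snapshot("scene")[:,:,::-1]
cv2.imwrite("pics/top9.png",im);cv2.imwrite("pics/scene9.png",sc)
cv2.imwrite("pics/a5.png",np.hstack([cv2.resize(im[110:230,310:430],None,fx=3.3,fy=3.3),cv2.resize(sc[70:190,100:220],None,fx=3.3,fy=3.3)]))
E
```

```text
clock: 14.43
tool_pos: [0.5311, -0.1212, 0.2684]
eef_rot: [0.344, -0.613, 0.618, -0.351]
contact_force: [0.9, 0.7, -0.0]
opening: 0.796
clock: 15.18
tool_pos: [0.302, -0.126, 0.2621]
eef_rot: [0.347, -0.616, 0.616, -0.347]
contact_force: [0.7, -0.1, -0.0]
opening: 0.803
```

View pics/a5.png

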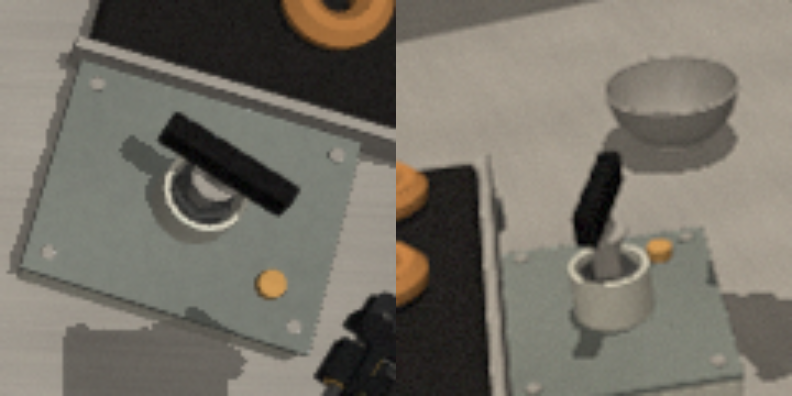

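The key stands upright in the collar with the gripper clear. Measuring its handle angle and height.

```bash
python3 - <<'E'
from h import *
im=cv2.imread("pics/top9.png");sc=cv2.imread("pics/scene9.png")
p,st=black(im,(350,138,405,180));P=onplane("top",p,.167);print(st,cv2.minAreaRect((P[:,:2]*1000).astype(np.float32)),P.mean(0))
d=P[:,:2]-P[:,:2].mean(0);v=np.linalg.svd(d,full_matrices=False)[2][0];print("yaw",np.degrees(np.arctan2(v[1],v[0])))
q,s2=black(sc,(145,110,175,146));print(s2,q.mean(0),"proj centre",proj("scene",[[*P.mean(0)[:2],z] for z in(.153,.163,.173)]), proj("scene",[[.53,-.122,.153]]))
# silhouette comparison by height
cs=[]
for z in(.143,.153,.163,.173):
    yw=np.arctan2(v[1],v[0]);c=np.array([.5295,-.1225,z])
    B=np.array([[sx*.05,sy*.009,sz*.014] for sx in(-1,1) for sy in(-1,1) for sz in(-1,1)])@np.array([[np.cos(yw),np.sin(yw),0],[-np.sin(yw),np.cos(yw),0],[0,0,1]])+c
    for cam in("scene","top"):
        x=proj(cam,B);print(z,cam,x.min(0),x.max(0))
print("obs top",p.min(0),p.max(0),"scene",q.min(0),q.max(0))
E
```

```text
[358 144  43  31 561] ((513.8634643554688, -110.93399047851562), (99.1773910522461, 54.23977279663086), 58.52961730957031) [ 0.5232 -0.1154  0.167 ]
yaw 61.29196703084754
[154 116  14  29 253] [160.668  130.1897] proj centre [[164.4301 129.8631]
 [163.9311 126.3751]
 [163.4268 122.8502]] [[160.9699 129.4137]]
0.143 scene [154.0895 118.3224] [168.5182 147.9088]
0.143 top [355.4247 145.1535] [400.6857 176.6957]
0.153 scene [153.5165 114.8908] [168.063  144.4494]
0.153 top [356.3746 143.7678] [402.0963 175.6196]
0.163 scene [152.9373 111.424 ] [167.6032 140.9527]
0.163 top [357.342  142.3559] [403.5339 174.5234]
0.173 scene [152.3517 107.9216] [167.1387 137.4179]
0.173 top [358.3276 140.917 ] [404.9993 173.4065]
obs top [358. 144.] [400. 174.] scene [154. 116.] [167. 144.]
```

```bash
python3 - <<'E'
from h import *
from scipy.optimize import differential_evolution
ims={c:cv2.imread(f"pics/{c}9.png").max(2) for c in("top","scene")}
roi={"top":(345,135,412,182),"scene":(145,108,176,150)}
def mask(c,p):
    x,y,z,yw=p;B=np.array([[sx*.05,sy*.009,sz*.014] for sx in(-1,1) for sy in(-1,1) for sz in(-1,1)])
    B=R.from_euler("z",yw,degrees=True).apply(B)+[x,y,z];h=cv2.convexHull((proj(c,B)*16).round().astype(np.int32))
    m=np.zeros((384,512),np.uint8);cv2.fillConvexPoly(m,h,1,cv2.LINE_8,4);return m
def cost(p):
    t=0
    for c in roi:
        l,u,rr,b=roi[c];t+=np.sum((ims[c][u:b,l:rr]<45)!=mask(c,p)[u:b,l:rr])
    return t
for B in([(.515,.545),(-.135,-.11),(.14,.175),(35,75)],):
    o=differential_evolution(cost,B,seed=1,maxiter=60,popsize=12);print(o.x,o.fun)
for yw in(46,50,54,57,60,63): print(yw,differential_evolution(lambda p:cost([*p,yw]),[(.515,.545),(-.135,-.11),(.14,.175)],seed=1,maxiter=20,popsize=8).fun)
E
```

```text
Traceback (most recent call last):
  File "h.py", line 10, in proj
    k=get_calibration(c);T=np.array(k["T"]);p=(np.atleast_2d(P)-T[:3,3])@T[:3,:3]
ValueError: time passes only in moves, steps and waits
```

```bash
sed -i '0,/^def onplane/s//import functools\nget_calibration=functools.lru_cache(get_calibration)\ndef onplane/' h.py; python3 - <<'E'
from h import *
from scipy.optimize import differential_evolution
ims={c:cv2.imread(f"pics/{c}9.png").max(2) for c in("top","scene")}
roi={"top":(345,135,412,182),"scene":(145,108,176,150)}
def mask(c,p):
    x,y,z,yw=p;B=np.array([[sx*.05,sy*.009,sz*.014] for sx in(-1,1) for sy in(-1,1) for sz in(-1,1)])
    B=R.from_euler("z",yw,degrees=True).apply(B)+[x,y,z];h=cv2.convexHull((proj(c,B)*16).round().astype(np.int32))
    m=np.zeros((384,512),np.uint8);cv2.fillConvexPoly(m,h,1,cv2.LINE_8,4);return m
def cost(p):
    t=0
    for c in roi:
        l,u,rr,b=roi[c];t+=np.sum((ims[c][u:b,l:rr]<45)!=mask(c,p)[u:b,l:rr])
    return t
o=differential_evolution(cost,[(.515,.545),(-.135,-.11),(.14,.175),(35,75)],seed=1,maxiter=60,popsize=12);print(o.x,o.fun)
for yw in(46,50,54,57,60,63): print(yw,differential_evolution(lambda p:cost([*p,yw]),[(.515,.545),(-.135,-.11),(.14,.175)],seed=1,maxiter=20,popsize=8).fun)
E
```

```text
[ 0.5308 -0.1221  0.1514 62.2032] 346.0
46 576.0
50 483.0
54 398.0
57 378.0
60 353.0
63 353.0
```

Fit: handle centre (0.531,-0.122,0.151), so it is home (0.153 expected) and centred. The handle is at about 60°, at or past the angle the stop needs (42.6° plus up to 12° play). Last check on the small key, then hand in.

```bash
python3 -m handwheel '[[[0,0,0,0,0,0],[0,0,0,0,0,0],[0,0,0,0,0,0],[0,0,0,0,0,0]]]'; python3 - <<'E'
from h import *
sc=snapshot("scene")[:,:,::-1];a=cv2.imread("pics/scene9.png");b=cv2.imread("pics/scene0.png")
p,_=black(sc,(238,190,270,216));q,_=black(b,(238,190,270,216));print("small now/before",p.mean(0),q.mean(0))
for i in(a,sc):
    print("big",black(i,(145,110,175,146))[0].mean(0))
job.finish_job()
E
```

```text
clock: 15.62
tool_pos: [0.3031, -0.1258, 0.2616]
eef_rot: [-0.348, 0.616, -0.616, 0.348]
contact_force: [-0.3, 0.0, -0.4]
opening: 0.801
small now/before [252.4958 200.9244] [252.6067 200.8912]
big [160.668  130.1897]
big [160.6576 130.2879]
the job is handed in; nothing more can be done
```

The job is handed in after 15.6 s of the 45 s allowed. I moved the big black key from the stand to the lock screw and pushed it fully home. I then turned it anticlockwise to the stop, let go of it and moved the gripper clear.

**Checks that passed:**
- **Fully home:** before turning, the push stopped dead at tool height 0.1335 m (0.134 expected) with 15 N. After release, the handle centre was 0.151 m up (0.153 expected).
- **At the stop:** the turning moment rose to about 0.6 N m, against about 0.1 N m of screw drag.
- **Released and still:** forces were near zero after letting go, and the key did not move between the last two pictures.
- **Small key:** it is still in the stand, unmoved.

**Check that disagreed:** the handle ended at about 60°, a few degrees past the 55° I expected from the box direction, the 1.0 rad stop and the 12° play. The fit behind that angle was rough. The error is on the far side of the stop, so it does not suggest the turn fell short. I had no direct reading of the screw angle.

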